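# Fetch the ferrule tub from the dry cabinet

### The job

The tub of blue and green ferrules is on top of the pile in the small dry cabinet. Swing the cabinet's glazed door wide open by its pull handle (pull it off its catch), lift the ferrule tub off the tub under it and bring it out level, leaving the tub below where it is. Set it down, not dropped, upright and centred on the empty stand beside the black sleeves, without disturbing the sleeves, and leave the door standing wide open.

Things in the scene. Friction and masses are not known exactly. Their poses are not given: they have to be found in the camera images.
- dry_cabinet: Fixed light grey steel cabinet, 125 deep (x), 205 wide (y), 280 mm high. Origin: centre of its underside; -x is the open front behind the door, +y the hinge side. Floor 14 mm above the origin, no sill; walls 6 mm; inside 193 wide, 260 high, x -62 to +56 mm (cassette on the back wall above z = 170; catch hangs 27 mm below the roof, front corner away from the hinge).
- cabinet_door (a joint): Angle of the door (rad): 0 shut, grows as it swings out towards the robot, turning clockwise seen from above; stop at 1.95. A sprung roller catch holds it shut: 6 to 8 N at the handle pulls it free, within the first 0.06 rad; then slight friction; it stays where it is left.
- door_hinge (a point): Point on the door's vertical hinge axis, half way up. The door is a 207 mm wide, 268 mm high, 14 mm thick aluminium frame with a clear pane, from 12 to 280 mm above the bench; its free edge is 210 mm from the hinge axis.
- pull_handle: Vertical round steel pull bar on the door near its free edge, 10 mm in diameter, 100 mm long. Origin on the bar's axis, 26 mm below its upper end, 44 mm below the cabinet's top; z up along the bar, x towards the door, whose face is 37 mm from the bar's axis. It turns with the door: 191 mm from the hinge axis across the door and 44 mm out.
- ferrule_tub: Loose clear round tub holding blue and green ferrules, the top of the pile: 108 mm across the rim, about 98 mm across the bottom, 37 mm high, walls effectively 4 to 11 mm thick, 40 to 85 g. Open at the top, inner floor at about 5 mm. Origin: centre of the underside (the contact face lies 1 mm above it); z up. Pinch a side wall at the rim (about 49 mm from the centre).
- stored_tub: Loose flat-topped clear tub under the ferrule tub, 106 mm across, 25 mm high. Origin: centre of its underside. It stands on the cabinet floor and must stay.
- free_stand: The empty stand: a loose flat-topped clear tub with a whitish lid on the bench, 106 mm across, 22 mm high. Origin: centre of its underside. The ferrule tub's origin is about 21 mm higher when it stands on it.
- sleeve_tub: Loose clear round tub of black sleeves, 108 mm across, 36 mm high, standing on a stand like the empty one. Origin: centre of its underside. Must not be disturbed.
- sleeve_stand: The loose stand under the black sleeves, 106 mm across, 22 mm high. Origin: centre of its underside.

How it is judged:
By the outcome, as a careful person would: the job done as asked, in the order asked, and still so for the second after the job is handed in, with the robot touching nothing.
It also fails if it takes over 54 s, if anything falls off the work surface, if the arm or the gripper's body presses on something with over 40 N, if the wrist force passes 120 N, or if a joint passes its speed limit or range.

### The arm

A 6-joint arm with a two-finger parallel gripper is mounted at the origin on a cart in front of the work surface, level with it; the furniture and walls round the work are solid. World frame = base frame: x ahead of the robot, y to its left, z up, the work surface at z = 0. Lengths are in m, angles in rad, forces in N, time in s.
With the tool pointing down it reaches from about 0.3 to 0.875 m from the base axis. Payload 6.4 kg.
Tool frame: the origin (TCP) lies at the very end of the fingers, on their centre line; the grasp point (between the pads) lies 19 mm behind it; z points along the fingers, y is the line along which they close (so a half turn about z gives the same grasp; the last joint's range is limited). The gripper opens to 85 mm and grips with 20 to 120 N. Pads are 22 mm wide; open, the fingers measure 114 mm over their backs; the gripper's body (76 mm by 85 mm) begins 54 mm behind the grasp point. The pads swing forward as they close: fully open they stand 13 mm farther back than shut.
Start: joints at [1.035, 0.181, 1.607, -0, 1.354, -0.206], TCP at [0.186, 0.544, 0.231] pointing down, gripper open.
Joint ranges: [-2.99, 2.99], [-0.89, 2.07], [0.3, 2.58], [-1.14, 4.28], [0, 2.63], [-3.12, 3.12]. Speed limits (rad/s): [2.57, 2.57, 3.01, 3.14, 3.14, 3.14].

### API

Orientations are given as a unit quaternion [w, x, y, z].
In Python, from bench import ctrl gives the robot as it stands.
- The arm moves only by the shell command python3 jog.py 'ROWS'. ROWS is a JSON list of rows, 1 to 10 of them, each of 7 numbers: dx, dy, dz in m, then a rotation vector rx, ry, rz in rad, then the opening from 0.0 (shut) to 1.0 (fully open); each row is the pose to reach, as a shift and turn from the pose commanded when the command began, along the tool's axes at that moment; what a row does not reach only later rows make up. A row lasts 1/8 s, in which the tool goes at most 0.0625 m and 0.188 rad, less where a joint would pass 70% of its speed; a pose out of reach is approached as far as the arm can. The fingers move at their own pace and stop on an object; the grip force is fixed at half the most. Time passes only in rows, so rows that do not move let the fingers close. It prints the time, the measured TCP pose, the force, the opening and the grip force at its end.
- ctrl.get_obs(): the state, without advancing time (a new reading comes with each control period).
- ctrl.camera(name): name is "scene" or "top"; returns the picture (384x512x3 uint8, blue, green, red); there is no depth.
- ctrl.camera_params(name): a dict with "fovy" (degrees; the focal length in pixels is half the picture's height over the tangent of half this angle, whatever the lens; pixels are square), "cx", "cy" (the principal point, pixels), "view" (4x4, takes a point from world to camera coordinates). Camera axes: x right, y up, looking along -z (the intrinsics and any distortion apply to the point x, -y, -z); pixel columns grow to the right and rows downward; lengths in m; the calibration is good to about 2 mm. A picture is of the moment at which its call begins. camera_params takes no time and is no camera call.
- ctrl.hand_in(): hands the job in; it is judged then, once.
The state is a dict: "time_s": time; "q": joint angles; "dq": joint speeds; "joint_efforts": joint torques, N m; "eef_pos": TCP position; "eef_rot": TCP orientation; "wrist_force": force on the tool from outside, world axes, zero at the start; "torque": the same for the moment, N m; "opening": opening from 0.0 (shut) to 1.0 (fully open); "grasp_force": force on a finger pad.
Only numpy, scipy, OpenCV 4.12 (cv2) and the standard library are available. Lean on these libraries where they do the work, as an engineer would, in place of code of your own. Each camera call takes 0.05 s, during which the arm holds its last target. There are 200 camera calls.

## Working session

There is one attempt and no reset: what is moved stays moved. The work goes in short steps, Python scripts to look and compute and a shell command to move; the robot and the scene stay as the last step left them, time stands still between calls to the robot, and variables do not carry over. Pictures are saved under pics/ and viewed, at most 10 in all, crops included, and the job is handed in when it is done.

```bash
ls; mkdir -p pics; python3 - <<'E'
from bench import ctrl
import cv2
for n in("scene","top"):
    cv2.imwrite(f"pics/{n}0.png",ctrl.camera(n)); print(n,ctrl.camera_params(n))
o=ctrl.get_obs();print(o)
E
```

```text
bench.py
jog.py
pics
scene {'fovy': 48.149254314170506, 'cx': 255.70479818826837, 'cy': 189.3429535272803, 'view': array([[-0.58172669, -0.81330883,  0.01108152,  0.39838474],
       [ 0.71298033, -0.50331404,  0.48819467, -0.41543818],
       [-0.39147555,  0.29189677,  0.87266441, -0.99195276],
       [ 0.        ,  0.        ,  0.        ,  1.        ]])}
top {'fovy': 43.96616929565101, 'cx': 265.4045098746022, 'cy': 192.5766107204842, 'view': array([[ 4.23946129e-01, -9.05687121e-01, -7.19480264e-04,
        -1.21277992e-01],
       [ 7.10327237e-01,  3.32006418e-01,  6.20650429e-01,
        -5.04101819e-01],
       [-5.61876229e-01, -2.63633414e-01,  7.84087066e-01,
        -9.78747380e-01],
       [ 0.00000000e+00,  0.00000000e+00,  0.00000000e+00,
         1.00000000e+00]])}
{'time_s': 0.1, 'q': array([ 1.03471105e+00,  1.81447172e-01,  1.60789183e+00, -3.38619498e-06,
        1.35381970e+00, -2.06301145e-01]), 'dq': array([-0.00125169, -0.00169869, -0.00207527,  0.00129937,  0.00161624,
        0.00106067]), 'joint_efforts': array([ 9.11198767e-04, -4.45878911e+01, -3.52235341e+01, -1.60510758e-04,
        4.22164856e-03,  1.02307624e-05]), 'eef_pos': array([0.18593518, 0.54358673, 0.23049308]), 'eef_rot': array([-2.82483959e-04,  1.64145450e-01,  9.86435836e-01, -7.30296044e-04]), 'wrist_force': array([-0.19636772,  0.4337618 , -0.40549426]), 'torque': array([0.02308774, 0.04046054, 0.00602143]), 'grasp_force': 0.0, 'opening': 0.9951831152310117}
```

View pics/scene0.png

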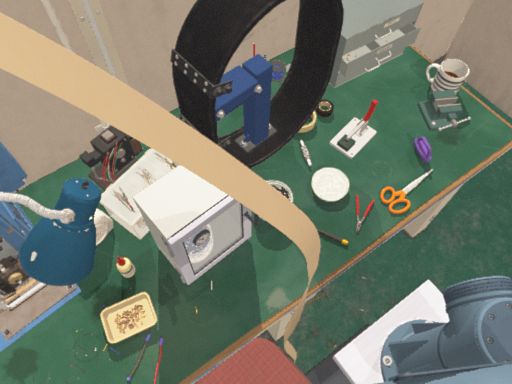

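View pics/top0.png

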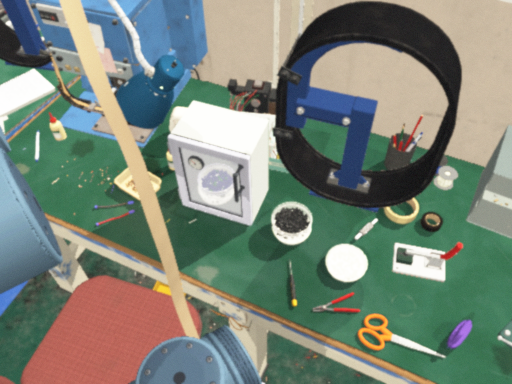

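The cabinet is around (195,220) in scene and (222,165) in top. The empty white-lidded stand is at (330,184) and (346,263). The black sleeves are at (291,222) in top and hidden behind the strip in scene. Next I'll zoom in.

```bash
cat > h.py <<'E'
import numpy as np, cv2
from bench import ctrl
def K(n):
    p=ctrl.camera_params(n); f=192/np.tan(np.radians(p["fovy"])/2); return f,p["cx"],p["cy"],p["view"]
def proj(n,X):
    f,cx,cy,V=K(n); c=np.atleast_2d(X)@V[:3,:3].T+V[:3,3]
    return np.c_[cx+f*c[:,0]/-c[:,2], cy-f*c[:,1]/-c[:,2]]
def ray(n,uv):
    f,cx,cy,V=K(n); d=np.array([(uv[0]-cx)/f,-(uv[1]-cy)/f,-1])
    R=V[:3,:3]; return -R.T@V[:3,3], R.T@d
def atz(n,uv,z):
    o,d=ray(n,uv); return o+d*(z-o[2])/d[2]
def tri(a,b):
    A=[];y=[]
    o1,d1=ray("scene",a);o2,d2=ray("top",b)
    s=np.linalg.lstsq(np.c_[d1,-d2],o2-o1,rcond=None)[0]
    p,q=o1+s[0]*d1,o2+s[1]*d2
    return (p+q)/2,np.linalg.norm(p-q)
E
python3 - <<'E'
from h import *
s=cv2.imread("pics/scene0.png");t=cv2.imread("pics/top0.png")
z=lambda i,x,y,w,h,k:cv2.resize(i[y:y+h,x:x+w],None,fx=k,fy=k,interpolation=cv2.INTER_CUBIC)
a=z(s,120,150,130,140,4);b=z(t,160,95,130,140,4)
cv2.imwrite("pics/cab.png",cv2.resize(np.hstack([a[:560,:400] if 0 else a,b]),None,fx=.76,fy=.76))
for n in("scene","top"):print(n,proj(n,[[0,0,0],[0.186,.544,.23]]).round())
print(atz("scene",(330,184),.022),atz("top",(346,263),.022))
print(tri((330,184),(346,263)))
E
```

```text
scene [[428. 369.]
 [164. 460.]]
top [[206. 438.]
 [ 22. 215.]]
[ 0.50088033 -0.12430332  0.022     ] [ 0.49795561 -0.12682292  0.022     ]
(array([ 0.50209025, -0.12667699,  0.01646537]), np.float64(0.0014609611265104126))
```

View pics/cab.png

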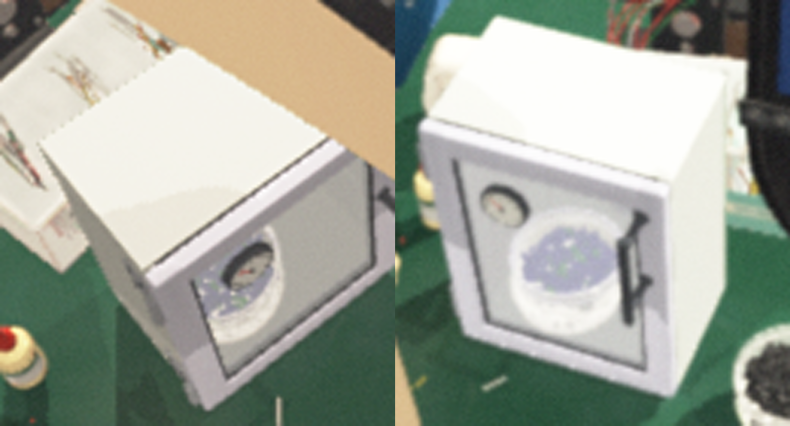

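Composite view (scale 3.04): the door front's top corners are at scene (169,239) and (229,196), and top (169,135) and (251,156). The handle bar in top runs from about (237,174) to (236,201). The ferrule tub is visible through the pane around (217,181) in top.

```bash
cat > fit.py <<'E'
from h import *
from scipy.optimize import least_squares
def S(x,y):return (x/3.04+120,y/3.04+150)
def T(x,y):return ((x-395)/3.04+160,y/3.04+95)
def pts(p,th=0):
    h=p[:2]; a=p[2]
    n=np.array([-np.cos(a),-np.sin(a)]); u=np.array([np.sin(a)*1,-np.cos(a)])
    f=lambda U,N,z:np.r_[h+U*u+N*n,z]
    return f
obs=[("scene",S(148,272),3,7,.28),("scene",S(205,408),3,7,.012),
("top",T(422,122),3,7,.28),("top",T(672,185),210,7,.28),("top",T(674,393),210,7,.012),("top",T(468,335),3,7,.012),
("scene",S(40,147),3,-132,.28),("top",T(727,75),208,-132,.28),("top",T(500,18),3,-132,.28),("scene",S(182,47),208,-132,.28),
("top",T(627,322),191,44,.162),("top",T(628,240),191,44,.262)]
def res(p):
    f=pts(p); return np.ravel([proj(c,f(U/1e3,N/1e3,z))[0]-uv for c,uv,U,N,z in obs])
r=least_squares(res,[.6,.3,0],loss="soft_l1")
if __name__=="__main__":
    print(r.x);print(res(r.x).reshape(-1,2).round(1))
    f=pts(r.x)
    print("handle",f(.191,.044,.236),"free",f(.21,0,.14))
    print("tub rim centre top, scene:",atz("top",T(568,255),.076))
    print("ferrule cab axis",f(.105,-.0695,.0))
    R=np.array
    from scipy.spatial.transform import Rotation as Ro
    q=ctrl.get_obs()["eef_rot"];print(Ro.from_quat(np.r_[q[1:],q[0]]).as_matrix().round(3))
E
python3 fit.py
```

```text
[0.49611029 0.35262449 0.0878744 ]
[[  1.3   4. ]
 [  0.1  -0.1]
 [ -0.7   1.2]
 [ -1.4   2.6]
 [  0.6   0.9]
 [ -0.4  -0.8]
 [ -2.1  -2.8]
 [  0.3  -0.9]
 [ -1.   -1.2]
 [ 30.  -22.4]
 [  1.9  -1. ]
 [ -0.4  -0.9]]
handle [0.46904248 0.15849995 0.236     ] free [0.51454017 0.14343476 0.14      ]
tub rim centre top, scene: [0.56617509 0.27862111 0.076     ]
ferrule cab axis [0.57455706 0.25412904 0.        ]
[[-0.946  0.324 -0.001]
 [ 0.324  0.946 -0.001]
 [ 0.    -0.002 -1.   ]]
```

```bash
cat >> h.py <<'E'
from scipy.spatial.transform import Rotation as Ro
def pose():
    o=ctrl.get_obs();q=o["eef_rot"];return o["eef_pos"],Ro.from_quat(np.r_[q[1:],q[0]])
def frame(z,y):
    z=np.array(z,float);z/=np.linalg.norm(z);y=np.array(y,float);y-=z*(y@z);y/=np.linalg.norm(y)
    return Ro.from_matrix(np.c_[np.cross(y,z),y,z])
def delta(p,R,base=None):
    b,B=base or pose();d=B.inv().apply(np.array(p)-b);return np.r_[d,(B.inv()*R).as_rotvec()].round(4).tolist()
E
python3 - <<'E'
from h import *
from fit import r,pts
f=pts(r.x);h=f(.191,.044,.30);u=f(1,0,0)-f(0,0,0)
print(h,delta(h,frame([0,0,-1],-u)))
E
```

```text
[0.46904248 0.15849995 0.3       ] [-0.3925, -0.2728, -0.0692, -0.0014, -0.0006, -0.4177]
```

```bash
python3 jog.py '[[-0.03,-0.02,-0.069,0,0,-0.1,1],[-0.392,-0.273,-0.069,0,0,-0.418,1],[-0.392,-0.273,-0.069,0,0,-0.418,1],[-0.392,-0.273,-0.069,0,0,-0.418,1],[-0.392,-0.273,-0.069,0,0,-0.418,1],[-0.392,-0.273,-0.069,0,0,-0.418,1],[-0.392,-0.273,-0.069,0,0,-0.418,1],[-0.392,-0.273,-0.069,0,0,-0.418,1],[-0.392,-0.273,-0.069,0,0,-0.418,1],[-0.392,-0.273,-0.069,0,0,-0.418,1]]'
python3 - <<'E'
from h import *
print(pose()[0])
t=ctrl.camera("top");s=ctrl.camera("scene")
z=lambda i,x,y,w,h,k:cv2.resize(i[y:y+h,x:x+w],None,fx=k,fy=k,interpolation=cv2.INTER_CUBIC)
cv2.imwrite("pics/ab.png",np.hstack([z(s,140,130,130,150,3),z(t,160,80,130,150,3)]))
for n in("scene","top"):print(n,proj(n,[pose()[0],[.469,.1585,.262],[.469,.1585,.162]]).round(1))
E
```

```text
time_s: 1.35
eef_pos: [0.4687, 0.1583, 0.2998]
eef_rot: [-0.001, -0.043, 0.999, 0.0]
wrist_force: [0.2, 0.1, 0.0]
opening: 1.0
grasp_force: 0.0
[0.46869875 0.15829599 0.29982175]
scene [[255.5 197.2]
 [255.5 205. ]
 [255.  224.9]]
top [[234.6 162. ]
 [236.2 173.1]
 [238.2 199.9]]
```

View pics/ab.png

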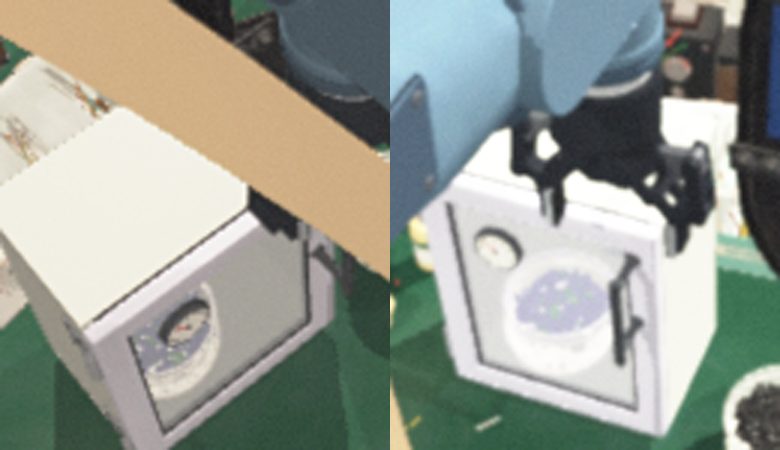

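The open fingertips straddle the bar, at top (215,152) and (255,163). The bar's lower end is at about top (236,200.7) and scene (256,226.7), within 2 px of the prediction. I'll shift 3 mm in +y, descend and close.

```bash
python3 - <<'E'
from h import *
print(tri((256,226.7),(236,200.7)))
p,R=pose();print(R.as_matrix().round(3))
E
python3 jog.py '[[0,0.003,0.04,0,0,0,1],[0,0.003,0.08,0,0,0,1],[0,0.003,0.08,0,0,0,1],[0,0.003,0.08,0,0,0,0],[0,0.003,0.08,0,0,0,0],[0,0.003,0.08,0,0,0,0],[0,0.003,0.08,0,0,0,0],[0,0.003,0.08,0,0,0,0],[0,0.003,0.08,0,0,0,0]]'
```

```text
(array([0.46221399, 0.16058563, 0.16606573]), np.float64(0.000714310143585426))
[[-0.996 -0.089 -0.001]
 [-0.089  0.996  0.001]
 [ 0.001  0.001 -1.   ]]
time_s: 2.58
eef_pos: [0.4688, 0.1611, 0.221]
eef_rot: [0.0, -0.044, 0.999, -0.001]
wrist_force: [-1.3, -5.4, 5.1]
opening: 0.095
grasp_force: 58.5
```

```bash
python3 - <<'E'
from h import *
p,R=pose();a=.0879
n=np.array([-np.cos(a),-np.sin(a),0]);u=np.array([np.sin(a),-np.cos(a),0])
h=p-.191*u-.044*n;print(h)
for t in np.r_[.05,.1,np.arange(.25,1.86,.15)]:
    Q=Ro.from_rotvec([0,0,-t]);print(round(t,2),delta(h+Q.apply(p-h),Q*R,(p,R)))
E
```

```text
[0.49589475 0.35518599 0.22100817]
0.05 [0.0095, 0.0024, -0.0, 0.0, 0.0001, 0.05]
0.1 [0.0188, 0.0053, -0.0, 0.0001, 0.0001, 0.1]
0.25 [0.0459, 0.0168, -0.0001, 0.0002, 0.0003, 0.25]
0.4 [0.0709, 0.0322, -0.0001, 0.0003, 0.0005, 0.4]
0.55 [0.0933, 0.0512, -0.0001, 0.0005, 0.0007, 0.55]
0.7 [0.1127, 0.0733, -0.0002, 0.0006, 0.0009, 0.7]
0.85 [0.1285, 0.098, -0.0002, 0.0007, 0.0011, 0.85]
1.0 [0.1405, 0.1248, -0.0003, 0.0008, 0.0013, 1.0]
1.15 [0.1483, 0.1531, -0.0003, 0.0009, 0.0015, 1.15]
1.3 [0.1518, 0.1823, -0.0004, 0.0011, 0.0017, 1.3]
1.45 [0.1509, 0.2117, -0.0004, 0.0012, 0.0019, 1.45]
1.6 [0.1456, 0.2406, -0.0004, 0.0013, 0.002, 1.6]
1.75 [0.1361, 0.2683, -0.0005, 0.0014, 0.0022, 1.75]
```

```bash
python3 jog.py '[[0.005,0.001,0,0,0,0.025,0],[0.0095,0.0024,0,0,0,0.05,0],[0.0142,0.0038,0,0,0,0.075,0],[0.019,0.0053,0,0,0,0.1,0],[0.046,0.017,0,0,0,0.25,0],[0.071,0.032,0,0,0,0.4,0],[0.093,0.051,0,0,0,0.55,0],[0.113,0.073,0,0,0,0.7,0],[0.1285,0.098,0,0,0,0.85,0]]'
python3 - <<'E'
from h import *
p,R=pose();h=np.array([0.4959,0.3552,p[2]]);d=p-h;print(np.hypot(*d[:2]),R.as_matrix().round(3).tolist())
for t in np.arange(.15,1.06,.15):
    Q=Ro.from_rotvec([0,0,-t]);print(round(t,2),delta(h+Q.apply(p-h),Q*R,(p,R)))
E
```

```text
time_s: 3.7
eef_pos: [0.3293, 0.2473, 0.221]
eef_rot: [-0.001, 0.374, 0.927, -0.002]
wrist_force: [-6.8, -5.7, 9.8]
opening: 0.097
grasp_force: 60.7
0.1984766251858205 [[-0.72, 0.694, -0.004], [0.694, 0.72, -0.003], [0.001, -0.005, -1.0]]
0.15 [0.0284, 0.0089, -0.0, -0.0001, 0.0007, 0.15]
0.3 [0.0551, 0.0219, -0.0001, -0.0002, 0.0014, 0.3]
0.45 [0.0796, 0.0388, -0.0001, -0.0003, 0.0022, 0.45]
0.6 [0.1013, 0.0592, -0.0002, -0.0003, 0.0029, 0.6]
0.75 [0.1197, 0.0825, -0.0003, -0.0004, 0.0036, 0.75]
0.9 [0.1344, 0.1084, -0.0004, -0.0005, 0.0043, 0.9]
1.05 [0.1451, 0.1361, -0.0006, -0.0006, 0.005, 1.05]
```

```bash
python3 jog.py '[[0.0284,0.009,0,0,0,0.15,0],[0.055,0.022,0,0,0,0.3,0],[0.0796,0.039,0,0,0,0.45,0],[0.101,0.059,0,0,0,0.6,0],[0.12,0.0825,0,0,0,0.75,0],[0.1344,0.108,0,0,0,0.9,0],[0.138,0.117,0,0,0,0.95,0],[0.138,0.117,0,0,0,0.95,0]]'
```

```text
time_s: 4.7
eef_pos: [0.312, 0.4297, 0.221]
eef_rot: [-0.001, 0.755, 0.655, 0.0]
wrist_force: [-4.9, 1.1, 6.7]
opening: 0.095
grasp_force: 62.2
```

```bash
python3 jog.py '[[0,0,0,0,0,0,1],[0,0,0,0,0,0,1],[0,0,0,0,0,0,1],[0,0,0,0,0,0,1],[0,0,0,0,0,0,1],[0,0,0,0,0,0,1],[0,0,-0.05,0,0,0,1],[0,0,-0.1,0,0,0,1],[0,0,-0.14,0,0,0,1],[0,0,-0.14,0,0,0,1]]'
python3 - <<'E'
from h import *
t=ctrl.camera("top");s=ctrl.camera("scene");cv2.imwrite("pics/top2.png",t);cv2.imwrite("pics/scene2.png",s)
z=lambda i,x,y,w,h,k:cv2.resize(i[y:y+h,x:x+w],None,fx=k,fy=k,interpolation=cv2.INTER_CUBIC)
cv2.imwrite("pics/ab2.png",np.hstack([z(s,130,160,130,150,3),z(t,130,80,130,150,3)]))
print(pose()[0],pose()[1].as_matrix().round(3).tolist())
E
```

```text
time_s: 5.95
eef_pos: [0.3139, 0.4291, 0.3645]
eef_rot: [-0.0, 0.755, 0.656, 0.004]
wrist_force: [-0.1, -0.4, -0.3]
opening: 1.001
grasp_force: 0.0
[0.31262537 0.42795422 0.36015539] [[0.141, 0.99, 0.0], [0.99, -0.141, 0.0], [0.0, 0.0, -1.0]]
```

View pics/ab2.png

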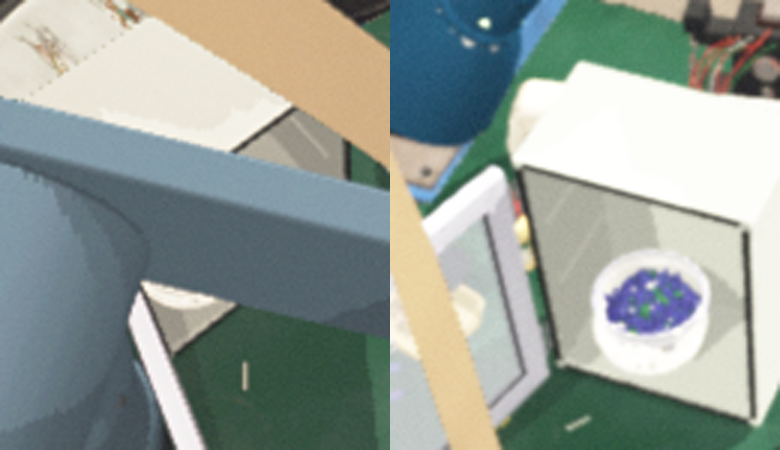

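Top crop (scale 3): the door is standing wide open. The ferrule tub's rim spans u 197.7 to 237 with its top at v 163.3, and the pile's bottom is at about v 204.7.

```bash
cat > tub.py <<'E'
from h import *
from scipy.optimize import least_squares
a=np.linspace(0,2*np.pi,200)
C=lambda c,r,z:np.c_[c[0]+r*np.cos(a),c[1]+r*np.sin(a),np.full(200,z)]
def ext(c,r,z,n="top"):
    q=proj(n,C(c,r,z));return q[:,0].min(),q[:,0].max(),q[:,1].min(),q[:,1].max()
if __name__=="__main__":
    def res(c):
        e=ext(c,.054,.075);b=ext(c,.053,.014);return e[0]-197.7,e[1]-237,e[2]-163.3,b[3]-204.7
    s=least_squares(res,[.566,.27],diff_step=1e-3);print(s.x,s.fun.round(1))
    from fit import r,pts
    f=pts(r.x);h=f(0,0,0)[:2]+[0,.0025];al=r.x[2]
    d=s.x-(f(.105,-.0695,0)[:2]+[-.000,.0025]);print("cabinet frame",Ro.from_rotvec([0,0,-al]).apply(np.r_[d,0]))
    # stand/sleeves via white segmentation
    t=cv2.imread("pics/top2.png");m=((t.min(2)>170)).astype(np.uint8)
    k,l,st,ce=cv2.connectedComponentsWithStats(m)
    for i in range(1,k):
        if st[i,4]>100 and 255<ce[i,0]<400:print(st[i],ce[i])
    print("stand ext pred",np.round(ext([.5,-.126],.053,.022),1), "scene",np.round(ext([.5,-.126],.053,.022,"scene"),1))
    print("sleeve",atz("top",(291,215),.058))
    t=cv2.resize(t[180:300,255:385],None,fx=3,fy=3,interpolation=cv2.INTER_CUBIC)
    s=cv2.imread("pics/scene0.png");s=cv2.resize(s[150:270,255:385],None,fx=3,fy=3,interpolation=cv2.INTER_CUBIC)
    cv2.imwrite("pics/st.png",np.hstack([t,s]))
E
python3 tub.py
```

```text
[0.57353633 0.28125661] [ 0.1 -0.1 -0.9  0.8]
cabinet frame [0.00114456 0.02462213 0.        ]
[ 203    0  128   88 6990] [255.41144492  34.55250358]
[ 311   44  136   93 6696] [383.15352449  83.59244325]
[271 202  42  43 731] [291.59233926 224.87277702]
[355 218  23  22 133] [365.67669173 228.68421053]
[ 326  244   42   38 1271] [346.19118804 262.31707317]
[324 346  85  38 738] [362.84281843 366.89566396]
stand ext pred [325.  367.  244.5 281. ] scene [311.8 349.6 167.9 200.7]
sleeve [0.55226958 0.04988706 0.058     ]
```

View pics/st.png

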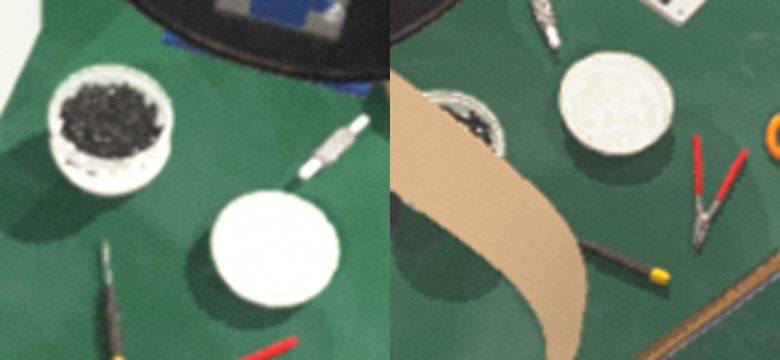

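The stand extents match centre (0.500,-0.127), and the sleeves are at about (0.552,0.050). The tub centre is about (0.5735,0.281). Next I'll plan a tilted approach to its right-hand wall.

```bash
cat > plan.py <<'E'
from h import *
al=.088;e=np.radians(50)
ex=np.array([np.cos(al),np.sin(al),0]);ey=np.array([-np.sin(al),np.cos(al),0])
tz=np.cos(e)*ex-np.array([0,0,np.sin(e)]);R=frame(tz,-ey)
c=np.array([.5735,.281,0])
G=c-.049*ey+[0,0,.069];tcp=G+.019*tz
E
python3 - <<'E'
from plan import *
print(tcp,"pre",tcp-.2*tz)
W=np.array([.40,.2,.38])
print(delta(W,R)); print(delta(tcp-.2*tz,R,(W,R)))
E
```

```text
[0.58997214 0.23326296 0.05444516] pre [0.46191207 0.22196449 0.20765404]
[-0.2134, 0.1185, -0.0199, -0.4671, 0.5882, 1.2834]
[-0.0621, -0.0164, 0.1729, 0.0, 0.0, 0.0]
```

```bash
python3 jog.py '[[-0.06,0.03,-0.02,0,0,0,0.6],[-0.12,0.06,-0.02,-0.047,0.059,0.128,0.6],[-0.17,0.1,-0.02,-0.1,0.13,0.28,0.6],[-0.213,0.118,-0.02,-0.467,0.588,1.283,0.6],[-0.213,0.118,-0.02,-0.467,0.588,1.283,0.6],[-0.213,0.118,-0.02,-0.467,0.588,1.283,0.6],[-0.213,0.118,-0.02,-0.467,0.588,1.283,0.6],[-0.213,0.118,-0.02,-0.467,0.588,1.283,0.6],[-0.213,0.118,-0.02,-0.467,0.588,1.283,0.6],[-0.213,0.118,-0.02,-0.467,0.588,1.283,0.6]]'
python3 - <<'E'
from plan import *
print(ctrl.get_obs()["q"].round(2),delta(tcp-.2*tz,R))
E
```

```text
time_s: 7.3
eef_pos: [0.3982, 0.2008, 0.3774]
eef_rot: [-0.015, 0.939, 0.041, 0.34]
wrist_force: [0.8, -0.2, 0.1]
opening: 0.604
grasp_force: 0.0
[ 0.3  -0.7   2.15 -0.16  1.    1.82] [-0.0586, -0.0155, 0.1722, 0.0004, 0.0027, -0.0004]
```

```bash
python3 jog.py '[[-0.02,-0.005,0.057,0,0,0,0.6],[-0.04,-0.011,0.114,0,0,0,0.6],[-0.0625,-0.0165,0.173,0,0,0,0.6],[-0.0625,-0.0165,0.22,0,0,0,0.6],[-0.0625,-0.0165,0.27,0,0,0,0.6],[-0.0625,-0.0165,0.30,0,0,0,0.6],[-0.0625,-0.0165,0.30,0,0,0,0.6]]'
python3 - <<'E'
from plan import *
print(delta(tcp,R))
t=ctrl.camera("top");s=ctrl.camera("scene");cv2.imwrite("pics/top3.png",t)
z=lambda i,x,y,w,h,k:cv2.resize(i[y:y+h,x:x+w],None,fx=k,fy=k,interpolation=cv2.INTER_CUBIC)
cv2.imwrite("pics/ab3.png",np.hstack([z(s,150,160,100,130,4),z(t,160,90,100,130,4)]))
print(proj("top",[tcp,pose()[0]]),proj("scene",[tcp,pose()[0]]))
E
```

```text
time_s: 8.18
eef_pos: [0.5403, 0.2286, 0.1057]
eef_rot: [-0.014, 0.94, 0.042, 0.338]
wrist_force: [-0.6, -0.4, 0.2]
opening: 0.601
grasp_force: 0.0
[0.0059, -0.0004, 0.0713, 0.0016, 0.0083, 0.0011]
[[235.89338453 183.19775738]
 [227.69867343 183.47690286]] [[203.72874104 222.5725414 ]
 [213.7591131  227.24425314]]
```

View pics/ab3.png

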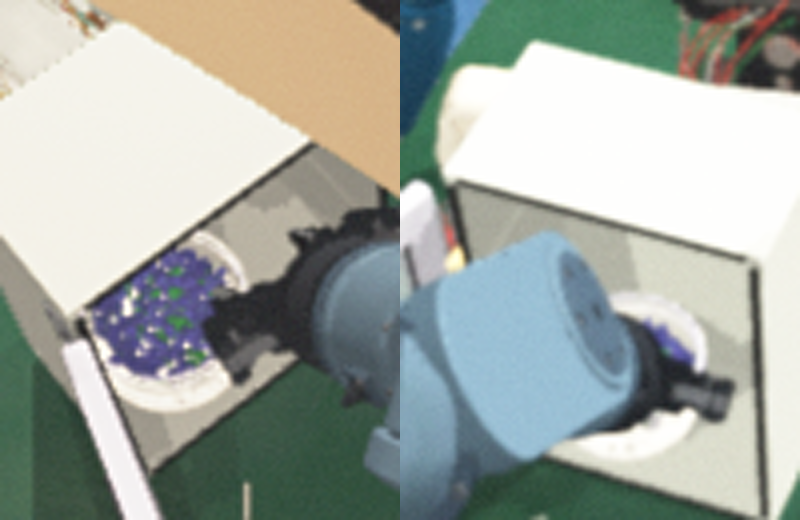

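The fingers are straddling the tub's right wall. In scene the rim's right extent is at about u 211.7 and its upper extent at about v 218, partly hidden by the roof edge. I'll check this against the estimate.

```bash
python3 - <<'E'
from plan import *
from tub import ext
for z in(.07,.075):print(np.round(ext(c,.054,z,"scene"),1),np.round(ext(c,.054,z),1))
b=ext(c,.049,.038,"scene");print(np.round(b,1),np.round(ext(c,.053,.014,"scene"),1))
E
```

```text
[168.7 212.1 215.4 255.4] [198.1 237.1 163.6 193.4]
[168.3 212.  214.5 254.7] [197.9 237.  162.5 192.3]
[172.7 211.1 222.4 258. ] [172.6 213.4 224.9 262.8]
```

```bash
python3 - <<'E'
from plan import *
print(delta(tcp,R),R.as_matrix().round(3).tolist())
E
python3 jog.py '[[0.002,0,0.03,0,0,0,0.6],[0.004,0,0.055,0,0,0,0.6],[0.004,0,0.068,0,0,0,0.6],[0.004,0,0.068,0,0,0,0.6]]'
python3 - <<'E'
from plan import *
print(delta(tcp,R))
E
```

```text
[0.0027, 0.0004, 0.0734, 0.0004, 0.0031, 0.0008] [[0.763, 0.088, 0.64], [0.067, -0.996, 0.056], [0.643, -0.0, -0.766]]
time_s: 8.78
eef_pos: [0.5888, 0.2338, 0.0616]
eef_rot: [-0.015, 0.939, 0.042, 0.342]
wrist_force: [-0.2, -0.3, 0.3]
opening: 0.6
grasp_force: 0.0
[-0.0037, 0.0007, 0.0062, 0.0, -0.0004, 0.001]
```

```bash
python3 jog.py '[[-0.003,0,0.005,0,0,0,0.6],[-0.003,0,0.005,0,0,0,0.3],[-0.003,0,0.005,0,0,0,0],[-0.003,0,0.005,0,0,0,0],[-0.003,0,0.005,0,0,0,0],[-0.003,0,0.005,0,0,0,0],[-0.003,0,0.005,0,0,0,0]]'
python3 - <<'E'
from plan import *
print(delta(tcp,R));print(ctrl.get_obs()["wrist_force"],ctrl.get_obs()["torque"])
E
```

```text
time_s: 9.65
eef_pos: [0.5899, 0.2342, 0.056]
eef_rot: [-0.015, 0.939, 0.042, 0.342]
wrist_force: [-7.6, -2.2, 8.0]
opening: 0.058
grasp_force: 58.3
[-0.001, 0.001, 0.0012, -0.0007, -0.0011, 0.0007]
[-7.61351941 -2.24929078  7.97259012] [0.40717519 0.27653424 0.32468369]
```

```bash
python3 jog.py '[[0.0016,0,-0.0019,0,0,0,0],[0.0032,0,-0.0038,0,0,0,0],[0.0064,0,-0.0077,0,0,0,0],[0.0129,0,-0.0153,0,0,0,0],[0.0129,0,-0.0153,0,0,0,0],[0.0129,0,-0.0153,0,0,0,0]]'
python3 - <<'E'
from plan import *
print(pose()[0],ctrl.get_obs()["wrist_force"].round(2),ctrl.get_obs()["torque"].round(2))
t=ctrl.camera("top");s=ctrl.camera("scene")
z=lambda i,x,y,w,h,k:cv2.resize(i[y:y+h,x:x+w],None,fx=k,fy=k,interpolation=cv2.INTER_CUBIC)
cv2.imwrite("pics/ab4.png",np.hstack([z(s,150,200,100,90,4),z(t,180,130,100,90,4)]))
E
```

```text
time_s: 10.4
eef_pos: [0.5892, 0.2336, 0.0743]
eef_rot: [-0.015, 0.939, 0.042, 0.341]
wrist_force: [-4.9, -1.3, 0.8]
opening: 0.046
grasp_force: 59.2
[0.58921355 0.23363926 0.0743098 ] [-4.94 -1.3   0.83] [-0.07  0.82  0.19]
```

View pics/ab4.png

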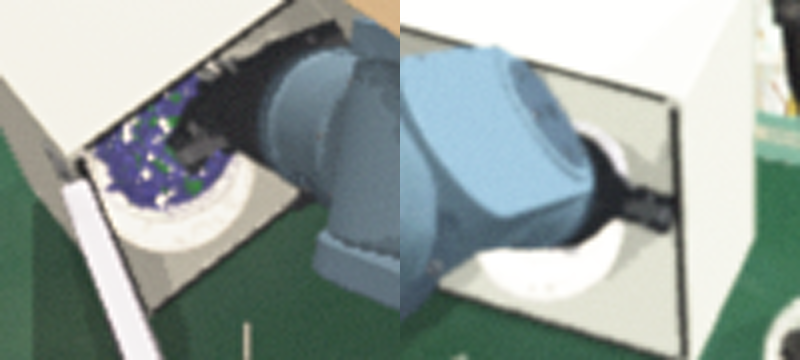

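Scene shows the tub off the lower tub, still gripped, with the stored tub in place beneath it. The 5 N reading in -x suggests the rim is touching the back wall, so I'll ease out and check.

```bash
python3 jog.py '[[-0.004,0,-0.003,0,0,0,0],[-0.008,0,-0.0065,0,0,0,0],[-0.0153,0,-0.013,0,0,0,0],[-0.0153,0,-0.013,0,0,0,0]]'
python3 -c "
from plan import *
o=ctrl.get_obs();print(o['wrist_force'].round(2),o['torque'].round(2),pose()[0])"
```

```text
time_s: 11.0
eef_pos: [0.569, 0.232, 0.0749]
eef_rot: [-0.015, 0.939, 0.042, 0.341]
wrist_force: [0.1, -0.4, 0.0]
opening: 0.049
grasp_force: 58.0
[ 0.08 -0.43  0.04] [-0.05  0.4   0.01] [0.56899956 0.23203334 0.07485447]
```

```bash
python3 jog.py '[[-0.015,0.002,-0.013,0,0,0,0],[-0.038,0.005,-0.032,0,0,0,0],[-0.065,0.008,-0.055,0,0,0,0],[-0.092,0.008,-0.077,0,0,0,0],[-0.118,0.008,-0.099,0,0,0,0],[-0.138,0.008,-0.116,0,0,0,0],[-0.138,0.008,-0.116,0,0,0,0]]'
python3 - <<'E'
from plan import *
o=ctrl.get_obs();print(o['wrist_force'].round(2),o['torque'].round(2),pose()[0])
t=ctrl.camera("top");s=ctrl.camera("scene")
z=lambda i,x,y,w,h,k:cv2.resize(i[y:y+h,x:x+w],None,fx=k,fy=k,interpolation=cv2.INTER_CUBIC)
cv2.imwrite("pics/ab5.png",np.hstack([z(s,150,200,133,140,3),z(t,140,140,133,140,3)]))
E
```

```text
time_s: 11.88
eef_pos: [0.3896, 0.2082, 0.0751]
eef_rot: [-0.015, 0.939, 0.042, 0.341]
wrist_force: [0.5, 1.0, -1.1]
opening: 0.049
grasp_force: 58.1
[ 0.51  0.97 -1.08] [-0.07  0.32  0.02] [0.38957993 0.20823708 0.07505726]
```

View pics/ab5.png

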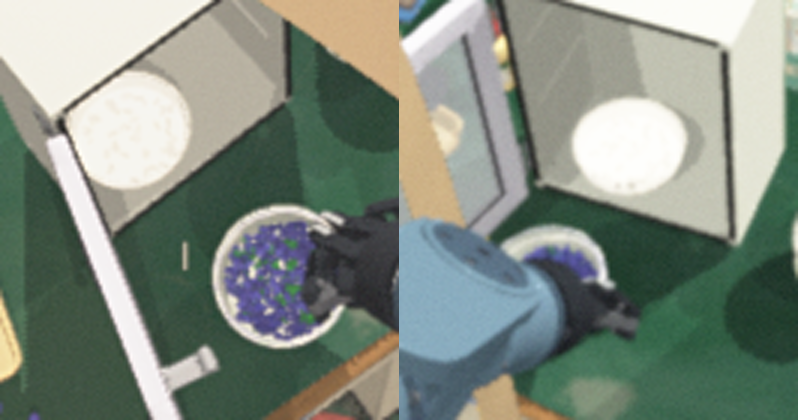

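Both views show the tub out, apparently level, with the stored tub still in the cabinet and the door open. Tub rim: scene left at about 220.7, upper at about 268.3; top left at about 173.7, right at about 209.7, upper at about 215.

```bash
python3 - <<'E'
from plan import *
from tub import ext,least_squares
p,_=pose()
c0=c+p-[.5899,.2342,.056];print(c0)
ob=[220.7,268.3,173.7,209.7,215,316]
def pr(v):
    s=ext(v[:2],.054,v[2]+.037,"scene");t=ext(v[:2],.054,v[2]+.037);b=ext(v[:2],.049,v[2]+.001,"scene")
    return np.array([s[0],s[2],t[0],t[1],t[2],b[3]])
for z in(.038,.057):print(pr([c0[0],c0[1],z]).round(1))
s=least_squares(lambda v:pr(v)-ob,[*c0[:2],.057],diff_step=1e-3);print(s.x,s.fun.round(1))
E
```

```text
[0.37566188 0.25546741 0.02016881]
[220.8 270.  167.  210.1 217.1 317.4]
[220.3 267.4 165.8 209.4 212.8 315.5]
[0.38313782 0.25326382 0.03214224] [-0.7 -0.5 -4.   2.8  1.6 -1.2]
```

```bash
python3 - <<'E'
from plan import *
p,B=pose()
for w in([.38,.18,.15],[.42,.05,.15],[.5139,-.1743,.15],[.5139,-.1743,.08]):print(delta(w,R))
E
```

```text
[0.0364, 0.0275, -0.0659, -0.0008, -0.0014, 0.0005]
[0.0581, 0.1605, -0.0477, -0.0008, -0.0014, 0.0005]
[0.1144, 0.3923, -0.0003, -0.0008, -0.0014, 0.0005]
[0.0694, 0.3923, 0.0532, -0.0008, -0.0014, 0.0005]
```

```bash
python3 jog.py '[[0.015,0.012,-0.03,0,0,0,0],[0.036,0.028,-0.066,0,0,0,0],[0.043,0.07,-0.06,0,0,0,0],[0.05,0.115,-0.054,0,0,0,0],[0.058,0.16,-0.048,0,0,0,0],[0.072,0.218,-0.036,0,0,0,0],[0.086,0.276,-0.024,0,0,0,0],[0.1,0.334,-0.012,0,0,0,0],[0.11,0.372,-0.004,0,0,0,0],[0.1144,0.3923,0,0,0,0,0]]'
python3 jog.py '[[-0.01,0,0.012,0,0,0,0],[-0.025,0,0.03,0,0,0,0],[-0.045,0,0.0535,0,0,0,0],[-0.045,0,0.0535,0,0,0,0]]'
python3 - <<'E'
from plan import *
o=ctrl.get_obs();print(o['wrist_force'].round(2),o['torque'].round(2),pose()[0],delta([.5139,-.1743,.05],R))
t=ctrl.camera("top");s=ctrl.camera("scene")
z=lambda i,x,y,w,h,k:cv2.resize(i[y:y+h,x:x+w],None,fx=k,fy=k,interpolation=cv2.INTER_CUBIC)
cv2.imwrite("pics/ab6.png",np.hstack([z(s,280,140,100,100,4),z(t,290,200,100,100,4)]))
E
```

```text
time_s: 13.22
eef_pos: [0.4707, -0.0726, 0.1402]
eef_rot: [-0.014, 0.938, 0.041, 0.343]
wrist_force: [1.5, 1.5, -0.3]
opening: 0.048
grasp_force: 58.1
time_s: 13.72
eef_pos: [0.4687, -0.0695, 0.0671]
eef_rot: [-0.017, 0.94, 0.04, 0.339]
wrist_force: [0.2, 1.0, -0.2]
opening: 0.042
grasp_force: 58.2
[ 0.19  0.97 -0.22] [-0.07  0.33  0.02] [ 0.46865305 -0.06952574  0.0670979 ] [0.017, 0.1084, 0.0358, -0.0023, 0.0048, -0.0036]
```

View pics/ab6.png

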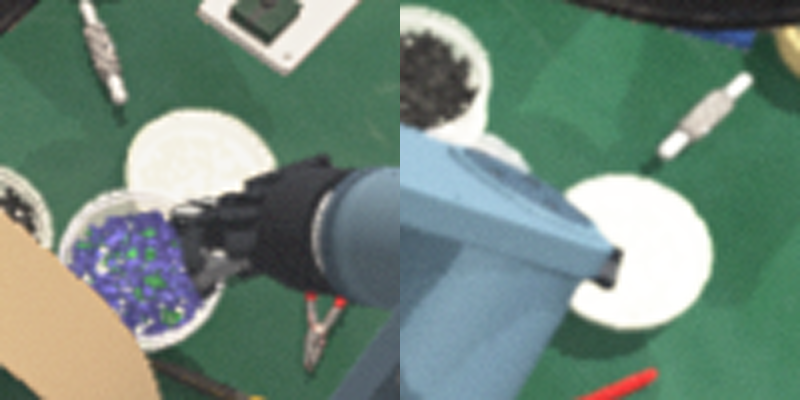

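The picture shows the arm fell short because of speed limiting: the tub is hanging short of the stand, clear of both the stand and the sleeves. I'll raise it and carry on, checking the position numerically.

```bash
python3 jog.py '[[0.02,0,-0.023,0,0,0,0],[0.0386,0,-0.046,0,0,0,0],[0.045,0.03,-0.038,0,0,0,0],[0.052,0.06,-0.03,0,0,0,0],[0.058,0.09,-0.022,0,0,0,0],[0.062,0.108,-0.018,0,0,0,0],[0.062,0.108,-0.018,0,0,0,0],[0.062,0.108,-0.018,0,0,0,0],[0.062,0.108,-0.018,0,0,0,0],[0.062,0.108,-0.018,0,0,0,0]]'
python3 - <<'E'
from plan import *
o=ctrl.get_obs();print(o['wrist_force'].round(2),pose()[0],delta([.5139,-.1743,.05],R))
s=ctrl.camera("scene");t=ctrl.camera("top");cv2.imwrite("pics/s7.png",s);cv2.imwrite("pics/t7.png",t)
# model check: white/blue vs green background mask of tub in scene
from tub import ext
p=pose()[0];c0=np.array([p[0]-.0139,p[1]+.0473,p[2]-.018]);print(c0,"pred rim",np.round(ext(c0[:2],.054,c0[2]+.037,"scene"),1),"bot",np.round(ext(c0[:2],.049,c0[2],"scene"),1))
hsv=cv2.cvtColor(s,cv2.COLOR_BGR2HSV)
m=((hsv[...,0]>110)&(hsv[...,0]<135)&(hsv[...,1]>60)).astype(np.uint8);m[:,:270]=0
k,l,st,ce=cv2.connectedComponentsWithStats(cv2.morphologyEx(m,cv2.MORPH_CLOSE,np.ones((5,5))))
print([ (st[i].tolist(),ce[i].round(1).tolist()) for i in range(1,k) if st[i,4]>100])
print(proj("scene",[c0+[0,0,.025]]))
E
```

```text
time_s: 15.08
eef_pos: [0.5149, -0.1733, 0.1231]
eef_rot: [-0.015, 0.939, 0.042, 0.342]
wrist_force: [0.2, 0.0, -1.1]
opening: 0.044
grasp_force: 58.2
[ 0.16  0.03 -1.14] [ 0.51487807 -0.1733282   0.12314791] [-0.0478, 0.0008, 0.0554, -0.0004, 0.0004, 0.0011]
[ 0.5010376  -0.12632407  0.10506533] pred rim [317.1 359.3 142.9 178.3] bot [317.  354.3 152.4 184. ]
[([270, 63, 13, 21, 159], [275.5, 72.2]), ([319, 151, 35, 29, 696], [336.3, 165.3])]
[[337.32325688 162.71554595]]
```

```bash
python3 - <<'E'
import cv2,numpy as np
s=cv2.imread("pics/s7.png").astype(int)
g=lambda a:''.join('G' if (p[1]-p[2]>18 and p[1]-p[0]>0 and p[1]<150) else ('W' if p.min()>150 else ('B' if p[0]-p[2]>35 else '.')) for p in a)
for r in range(136,206,2):print(r,g(s[r,305:375]))
E
```

```text
136 GGGGGGGGGGGGGGGGGGGGGGGGGGGGG.WWWWWWWW....WWWWWWWWWWWWWWWWWWWWWWWWWW..
138 GGGGGGGGGGGGGGGGGGGGGGGGGGG.WWWWWWWW...........WWWWWWWWWWWWWWWWWWW....
140 GGGGGGGGGGGGGGGGGGGGGGGGG.WWWWWWWW............GG..WWWWWWWWWWWWW.......
142 GGGGGGGGGGGGGGGGGGGGGGGG.WWWWWWW..................WWWWWWWWW...........
144 GGGGGGGGGGGGGGGGGGGGGGGGG..WWWWW.................WWWWWW...............
146 W.GGGGGGGGGGGGGGGGGGGG.WWWWWWWWWWWWWWWWWW.......WWWW..................
148 W..GGGGGGGGGGGGGGGGWWWWWWWWWWWWWWWWWWWWWWWWWW.........................
150 WW.GGGGGGGGGGGGGGWWWWWWWWWWWWWWWWWWWWWW.W.............................
152 WWW.GGGGGGGGGGGWWWWWWWW.B......BBBBBB.................................
154 .WWW.GGGGGGGGGWWWWW..WWBBBBBB..BBBB..BBB..............................
156 .WW..GGGGGGGGWWWWW.GBBBBBBBBBBBBBGGGBBBBB.............................
158 ...W..GGGGGGWWWW....BB.BBBBBBBBBBBBBBBBBG.BB..........................
160 ..WWWWGGGGGGWWWBBBBBBBBWBBBBBG..BBGGBBBBBBBBB.........................
162 GG.WWW.GGGGGWWW.BBBBBBWGBBWW.BBBBBBBBBBBBBBB.............GG.....GGG...
164 GG..WW.GGGGGWWBBBBBBBWW..B..BBBB..BBBBBBBBB.WB
[... 824 characters left out ...]
GGGGGGGGGGGGGGGGGGGGGGGGG
188 GGGGGGG.WWWWWWWWWWWWWWWWWWWWWWWWWWWWWWWWWWWWGGGGGGGGGGGGGGGGGGGGGGGGGG
190 GGGGGGG..WWWWWWWWWWWWWWWWWWWWWWWWWWWWWWWWWW.GGGGGGGGGGGGGGGGGGGGGGGGGG
192 GGGGGGGG..WWWWWWWWWWWWWWWWWWWWWWWWWWWWWWWW.GGGGGGGGGGGGGGGGGGGGGGGGGGG
194 GGGGGGGGGG.WWWWWWWWWWWWWWWWWWWWWWWWWWWWWW.GGGGGGGGG..GGGGGGGGGGGGGGGGG
196 GGGGGGGGGGGG.WWWWWWWWWWWWWWWWWWWWWWWWWW.GGGGGGGGGG....GGGGGGGGGGGGGGGG
198 GGGGGGGGGGGGGG..WWWWWWWWWWWWWWWWWWWW..GGGGGGGGGGGG....GGGGGGGGGGGGGGG.
200 GGGGGGGGGGGGGGGGG....WWWWWWWWWWW...GGGGGGGGGGGGGGG.....GGGGGGGGGGGG...
202 GGGGGGGGGGGGGGGGGGGG.G.........GGGGGGGGGGGGGGGGGGGG....GGGGGGGGGGG....
204 GGGGGGGGGGGGGGGGGGGGGG.GGGGGGGGGGGGGGGGGGGGGGGGGGGG....GGGGGGGGG......
```

```bash
python3 - <<'E'
from h import *
from scipy.optimize import least_squares
P=np.array([(327,146),(323.5,148),(321.5,150),(319.5,152),(318.5,154),(317.5,156),(316.5,158),(316.5,160),(316.5,162),(316.5,164),(316.7,166),(317.2,168),(358,170),(357,172),(356,174),(355,176),(353,178)],float)
a=np.linspace(0,2*np.pi,720)
def res(v,z=None,tilt=False,r=.054):
    z_=v[2] if z is None else z
    X=np.c_[r*np.cos(a),r*np.sin(a),0*a]
    if tilt:X=Ro.from_rotvec([v[-2],v[-1],0]).apply(X)
    q=proj("scene",X+[v[0],v[1],z_]);d=q[None]-P[:,None];n=np.linalg.norm(d,axis=2);i=n.argmin(1)
    ce=q.mean(0);sg=np.sign(np.linalg.norm(P-ce,axis=1)-np.linalg.norm(q[i]-ce,axis=1));return sg*n[range(len(P)),i]
for z in(.132,.137,.142):
  for tl in(False,True):
    s=least_squares(lambda v:res(v,z,tl),[.5,-.126]+[0,0]*tl,diff_step=1e-3);print(z,tl,s.x.round(4),s.cost.round(2),s.fun.round(1))
E
```

```text
0.132 False [ 0.4995 -0.1246] 3.17 [ 1.2  0.9  0.5  0.5  0.1  0.1  0.3 -0.1 -0.1  0.1  0.3  0.5  0.4  0.3
  0.5  1.   1.2]
0.132 True [ 0.4982 -0.1236 -0.1839 -0.2178] 0.42 [-0.1  0.1  0.   0.3  0.1  0.2  0.5  0.1 -0.1 -0.1 -0.1 -0.2  0.4  0.1
  0.1  0.3  0.1]
0.137 False [ 0.4976 -0.122 ] 2.42 [ 1.1  0.8  0.4  0.4  0.  -0.1  0.3 -0.1 -0.2  0.   0.3  0.5  0.3  0.2
  0.4  0.9  1.1]
0.137 True [ 0.4965 -0.121  -0.1187 -0.1864] 0.23 [-0.1  0.1 -0.1  0.2 -0.   0.1  0.4  0.1 -0.1 -0.1  0.1  0.1  0.3  0.
 -0.   0.3  0.1]
0.142 False [ 0.4958 -0.1196] 1.83 [ 1.   0.7  0.3  0.3 -0.1 -0.1  0.2 -0.1 -0.2  0.1  0.3  0.5  0.1  0.1
  0.2  0.8  1. ]
0.142 True [ 0.495  -0.119  -0.1182 -0.1417] 0.18 [-0.1  0.1 -0.1  0.1 -0.1  0.   0.4 -0.  -0.2 -0.1 -0.   0.1  0.  -0.2
 -0.1  0.2  0.1]
```

```bash
cat > tilt.py <<'E'
from plan import *
from scipy.optimize import least_squares
a=np.linspace(0,2*np.pi,360,endpoint=False)
ring=lambda r,z:np.c_[r*np.cos(a),r*np.sin(a),0*a+z]
M=np.vstack([ring(.054,.037),ring(.049,.001)])
def hull(v,tcp):
    g=tcp-.019*tz; o=np.array([-.049*-ey[0],0,0])
    c0=np.array([tcp[0]-.0139,tcp[1]+.0473,tcp[2]-.018])
    X=Ro.from_rotvec([v[2],v[3],0]).apply(M+c0-g)+g+[v[0],v[1],0]
    return cv2.convexHull(proj("scene",X).astype(np.float32)).astype(np.float32)
def fit(P,tcp):
    f=lambda v:np.r_[[cv2.pointPolygonTest(hull(v,tcp),(float(x),float(y)),True) for x,y in P],np.array(v[:2])/.004, np.array(v[2:])/.3]
    s=least_squares(f,[0,0,0,0],diff_step=1e-3,x_scale=[.01,.01,.1,.1]); J=np.linalg.inv(s.jac.T@s.jac)
    return s.x.round(4),s.fun.round(1),np.sqrt(np.diag(J)).round(3)
E
python3 - <<'E'
from tilt import *
P7=np.array([(327,146),(323.5,148),(321.5,150),(319.5,152),(318.5,154),(317.5,156),(316.5,158),(316.5,160),(316.5,162),(316.5,164),(316.7,166),(317.2,168),(358,170),(357,172),(356,174),(355,176),(353,178)],float)
print(fit(P7,np.array([.5149,-.1733,.1231])))
im=cv2.imread("pics/ab5.png")[:,:399].astype(int)
b,g,r=im[...,0],im[...,1],im[...,2]
m=(~((g-r>15)&(g-b>-5)&(g<150))).astype(np.uint8)
P=[]
for th in np.radians(np.arange(60,300,8)):   # ray outward from tub interior
    d=np.array([np.cos(th),np.sin(th)]);c5=np.array([275,275.])
    for k in range(40,110):
        x,y=(c5+k*d).astype(int)
        if not m[y,x] and not m[int(c5[1]+(k+4)*d[1]),int(c5[0]+(k+4)*d[0])]:
            P.append(((x+.5)/3-.5+150,(y+.5)/3-.5+200));break
P=np.array(P);print(len(P),P.round(0).tolist())
print(fit(P,np.array([.3896,.2082,.0751])))
E
```

```text
(array([-0.002 ,  0.0015, -0.1051, -0.0005]), array([-0.3, -0.4, -0.1, -0.3, -0.1, -0.1, -0.5, -0.1, -0. , -0.2, -0.3,
       -0.2, -0.3, -0.4, -0.6, -0.9, -0.3, -0.5,  0.4, -0.4, -0. ]), array([0.002, 0.002, 0.1  , 0.018]))
30 [[250.0, 306.0], [251.0, 315.0], [247.0, 316.0], [244.0, 316.0], [240.0, 316.0], [237.0, 315.0], [234.0, 314.0], [231.0, 313.0], [228.0, 311.0], [226.0, 308.0], [224.0, 306.0], [222.0, 303.0], [221.0, 300.0], [220.0, 297.0], [220.0, 294.0], [220.0, 291.0], [220.0, 288.0], [220.0, 285.0], [221.0, 282.0], [230.0, 284.0], [224.0, 277.0], [226.0, 275.0], [228.0, 272.0], [231.0, 270.0], [234.0, 269.0], [237.0, 268.0], [240.0, 267.0], [244.0, 267.0], [247.0, 267.0], [251.0, 268.0]]Traceback (most recent call last):
  File "<stdin>", line 15, in <module>
  File "tilt.py", line 13, in fit
    s=least_squares(f,[0,0,0,0],diff_step=1e-3,x_scale=[.01,.01,.1,.1]); J=np.linalg.inv(s.jac.T@s.jac)
    return func(*args, **kwargs)
    result = trf(vector_fun.fun, vector_fun.jac, x0, f0, J0, lb, ub, ftol, xtol,
                 gtol, max_nfev, x_scale, loss_function, tr_solver
[... 1271 characters left out ...]
^^^^^^^^^^^^^^^^^
  File "tilt.py", line 12, in <lambda>
    f=lambda v:np.r_[[cv2.pointPolygonTest(hull(v,tcp),(float(x),float(y)),True) for x,y in P],np.array(v[:2])/.004, np.array(v[2:])/.3]
                                           ~~~~^^^^^^^
  File "tilt.py", line 10, in hull
    return cv2.convexHull(proj("scene",X).astype(np.float32)).astype(np.float32)
                          ~~~~^^^^^^^^^^^
  File "h.py", line 6, in proj
    f,cx,cy,V=K(n); c=np.atleast_2d(X)@V[:3,:3].T+V[:3,3]
              ~^^^
  File "h.py", line 4, in K
    p=ctrl.camera_params(n); f=192/np.tan(np.radians(p["fovy"])/2); return f,p["cx"],p["cy"],p["view"]
ValueError: time passes only in moves, steps and waits
```

```bash
sed -i 's/^def K(n):/import functools\n@functools.lru_cache\ndef K(n):/' h.py; python3 - <<'E'
from tilt import *
import tilt
P=np.array([[247.0, 316.0], [244.0, 316.0], [240.0, 316.0], [237.0, 315.0], [234.0, 314.0], [231.0, 313.0], [228.0, 311.0], [226.0, 308.0], [224.0, 306.0], [222.0, 303.0], [221.0, 300.0], [220.0, 297.0], [220.0, 294.0], [220.0, 291.0], [220.0, 288.0], [220.0, 285.0], [221.0, 282.0], [224.0, 277.0], [226.0, 275.0], [228.0, 272.0], [231.0, 270.0], [234.0, 269.0], [237.0, 268.0], [240.0, 267.0], [244.0, 267.0], [247.0, 267.0]])
t=np.array([.3896,.2082,.0751])
for tx in(-.2,-.1,-.05,0,.1):
  for ty in (-.1,0,.1):
    f=lambda v:np.array([cv2.pointPolygonTest(hull([v[0],v[1],tx,ty],t),(float(x),float(y)),True) for x,y in P])
    s=least_squares(f,[.001,.001],diff_step=.1);print(tx,ty,s.x.round(4),round(s.cost,2))
E
```

```text
-0.2 -0.1 [0.0025 0.0025] 3.19
-0.2 0 [0.0033 0.0028] 5.43
-0.2 0.1 [0.0048 0.0032] 6.65
-0.1 -0.1 [0.0012 0.0023] 3.5
-0.1 0 [0.0019 0.0025] 5.22
-0.1 0.1 [0.0034 0.0024] 5.93
-0.05 -0.1 [0.0006 0.0025] 3.82
-0.05 0 [0.0014 0.0025] 4.68
-0.05 0.1 [0.0028 0.0022] 5.32
0 -0.1 [0.0001 0.0029] 4.11
0 0 [0.0011 0.0025] 3.74
0 0.1 [0.0023 0.0021] 4.56
0.1 -0.1 [-0.0003  0.003 ] 2.03
0.1 0 [0.0004 0.0024] 2.27
0.1 0.1 [0.0013 0.002 ] 3.46
```

```bash
python3 jog.py '[[-0.012,0.0025,0.014,0,0,0,0],[-0.025,0.0025,0.03,0,0,0,0],[-0.037,0.0025,0.044,0,0,0,0],[-0.044,0.0025,0.0525,0,0,0,0],[-0.047,0.0025,0.0555,0,0,0,0],[-0.047,0.0025,0.0555,0,0,0,0],[-0.047,0.0025,0.0555,0,0,0,0]]'
python3 jog.py '[[-0.001,0,0.0012,0,0,0,0],[-0.002,0,0.0023,0,0,0,0],[-0.003,0,0.0035,0,0,0,0],[-0.003,0,0.0035,0,0,0,0]]'
```

```text
time_s: 16.05
eef_pos: [0.5151, -0.1767, 0.0508]
eef_rot: [-0.015, 0.939, 0.042, 0.342]
wrist_force: [0.7, 0.8, 0.5]
opening: 0.049
grasp_force: 58.5
time_s: 16.55
eef_pos: [0.5152, -0.1772, 0.0461]
eef_rot: [-0.015, 0.939, 0.041, 0.342]
wrist_force: [0.5, -2.3, 4.9]
opening: 0.05
grasp_force: 63.6
```

Contact came about 8 mm earlier than for a level tub, so the far side hangs about 0.09 rad low. I'll level it by rotating about the contact edge.

```bash
python3 - <<'E'
from plan import *
p,B=pose();print(p,ctrl.get_obs()['wrist_force'].round(1))
F=p+np.array([-.0145,.0495,0])+.049*ey;F[2]=.022
for th in(.03,.06,.09):
    Q=Ro.from_rotvec(th*ex);print(th,delta(F+Q.apply(p-F),Q*B,(p,B)))
E
```

```text
[ 0.51520799 -0.17722275  0.04606105] [ 0.5 -2.3  4.9]
0.03 [-0.0019, 0.0007, 0.0023, 0.023, -0.0, 0.0193]
0.06 [-0.0039, 0.0013, 0.0046, 0.046, -0.0, 0.0386]
0.09 [-0.0058, 0.0018, 0.0069, 0.0689, -0.0, 0.0579]
```

```bash
python3 jog.py '[[-0.0006,0.0002,0.0008,0.0077,0,0.0064,0],[-0.0013,0.0004,0.0015,0.0153,0,0.0129,0],[-0.0019,0.0007,0.0023,0.023,0,0.0193,0],[-0.0026,0.0009,0.003,0.0307,0,0.0257,0],[-0.0032,0.0011,0.0038,0.0383,0,0.0322,0],[-0.0032,0.0011,0.0038,0.0383,0,0.0322,0]]'
python3 -c "
from h import *
o=ctrl.get_obs();print(o['wrist_force'].round(1),o['torque'].round(2))"
```

```text
time_s: 17.3
eef_pos: [0.5151, -0.1778, 0.0408]
eef_rot: [-0.039, 0.939, 0.033, 0.341]
wrist_force: [1.8, -2.3, 5.3]
opening: 0.041
grasp_force: 65.5
[ 1.8 -2.3  5.3] [ 0.09 -0.27 -0.24]
```

```bash
python3 jog.py '[[-0.0006,0.0002,0.0008,0.0077,0,0.0064,0],[-0.0013,0.0004,0.0015,0.0153,0,0.0129,0],[-0.0013,0.0004,0.0015,0.0153,0,0.0129,0]]'
python3 jog.py '[[-0.0006,0.0002,0.0008,0.0077,0,0.0064,0],[-0.0013,0.0004,0.0015,0.0153,0,0.0129,0],[-0.0013,0.0004,0.0015,0.0153,0,0.0129,0]]'
```

```text
time_s: 17.68
eef_pos: [0.5156, -0.1778, 0.04]
eef_rot: [-0.048, 0.938, 0.03, 0.341]
wrist_force: [-8.4, 0.6, 21.9]
opening: 0.05
grasp_force: 68.1
time_s: 18.05
eef_pos: [0.5162, -0.1788, 0.0396]
eef_rot: [-0.057, 0.938, 0.027, 0.342]
wrist_force: [-20.3, 1.0, 40.1]
opening: 0.049
grasp_force: 74.8
```

```bash
python3 jog.py '[[0.0008,-0.0003,-0.001,-0.008,0,-0.0064,0],[0.0016,-0.0006,-0.002,-0.0153,0,-0.0129,0],[0.0016,-0.0006,-0.002,-0.0153,0,-0.0129,0]]'
```

```text
time_s: 18.42
eef_pos: [0.5155, -0.1778, 0.0402]
eef_rot: [-0.048, 0.938, 0.03, 0.341]
wrist_force: [2.3, -1.2, 9.5]
opening: 0.053
grasp_force: 65.0
```

```bash
python3 jog.py '[[0,0,0,0,0,0,0.15],[0,0,0,0,0,0,0.3],[0,0,0,0,0,0,0.5],[0,0,0,0,0,0,0.5],[0,0,0,0,0,0,0.5]]'
python3 jog.py '[[0,0,-0.015,0,0,0,0.5],[0,0,-0.04,0,0,0,0.5],[0,0,-0.09,0,0,0,0.5],[0,0,-0.14,0,0,0,0.5],[0,0,-0.2,0,0,0,0.5],[0,0,-0.25,0,0,0,0.5],[0,0,-0.25,0,0,0,0.5]]'
python3 - <<'E'
from h import *
s=ctrl.camera("scene");t=ctrl.camera("top");cv2.imwrite("pics/s8.png",s);cv2.imwrite("pics/t8.png",t)
t=t.astype(int);s=s.astype(int)
g=lambda a:''.join('G' if (p[1]-p[2]>18 and p[1]-p[0]>0 and p[1]<150) else ('W' if p.min()>150 else ('B' if p[0]-p[2]>35 else '.')) for p in a)
for r in range(150,206,2):print(r,g(s[r,300:365]))
for r in range(222,290,3):print(r,g(t[r,310:380]))
print(pose()[0])
E
```

```text
time_s: 19.05
eef_pos: [0.5147, -0.1778, 0.0392]
eef_rot: [-0.048, 0.939, 0.03, 0.34]
wrist_force: [-0.2, -1.5, -0.1]
opening: 0.501
grasp_force: 0.0
time_s: 19.92
eef_pos: [0.3551, -0.2084, 0.2335]
eef_rot: [-0.043, 0.939, 0.029, 0.34]
wrist_force: [0.1, -0.7, -0.2]
opening: 0.5
grasp_force: 0.0
150 G....WW.GGGGGGGGGGGGGGGGGGGGGGGGGGGGGG...WWWW....WWWWWWWWWWW.GGGG
152 GG..WWWW.GGGGGGGGGGGGGGGGGGGGGGGGGGGGGGGG...WWWWWWWWWWWWWW.GGGGGG
154 GG...WWWW.GGGGGGGGGGGGGGGGGGGGGGGGGGGGGGGGGG..WWWWWWWWWW.GGGGGGGG
156 GGG..WWW..GGGGGGGGGGGGGGGGGGGGGGGGGGGGGGGGGGGGG..WWWWW.GGGGGGGGGG
158 GGGG...WW..GGGGGGGGGGGGGGGGGGGGGGGGGGGGGGGGGGGGGGG..GGGGGGGGGGGGG
160 GGGGG..WWWWGGGGGGGGGGGGGGGG...........GGGGGGGGGGGGGGGGGGGGGGGGGGG
162 GGGGGG..WWW.GGGGGGGGGG.WWWWWWWWWWWWWWWWWW..GGGGGGGGGGGGGGGGGGGGGG
164 GGGGGGG..WW.GGGGGGGGWWWWWWWWWWWWWWWWWWWWWWWWW.GGGGGGGGGGGGGGGGGGG
166 GGGGGGGGG..GGGGGG.WWWWWWW..WWW....W.WW...WWWWWW.......GGGGGGGGGGG
168 GGGGGGGGGGGGGGGG.WWWWWWWW.BBB.BBBBBBBB..W...BBBBBBBBBBBBB.GGGGGGG
170 GGGGGGGGGGGGGGG.WWWW..BBBBBBBBBBBBBGBBBBBBBBBBBBBBBBBBBBBBB..GGGG
172 GGGGGGGGGGGGGG.WWW.W..BBBBBB
[... 2220 characters left out ...]
BBBBBBBBBBBBBWWWWWBBBBBBBBBBBBBBWBBBBBBBBBBBBBBWWWWWWGGGGGGGGG
267 BBBBBBBBBBBBBBBBBBBBBBBBBBBBWWWWBBBBBBBBBBBBBBBBBBBBBBBBWWWGGGGGGGGGGG
270 GG..BBBBBBBBBBBBBBBBBBBBBBBBBBBBBBBWWWWWBBBBBBBWBBBBBBBBBBBBBBBBBGGGGG
273 GGGGGGGGG..BBBBBBBBBBBBBBBBBBBBBBBBBBBBBBBWWWWWBBBWBBBBBBBBBBBBBBWBBBB
276 GGGGGGGGGGGGGGGG..BBBBBBBBBBBBBBBBBBBBBBBBBBBBBBBWWWWWBBBBWBBBBBBBBBBB
279 GGGGGGGGGGGGGGGGGGGGGGG..BBBBBBBBBBBBBBBBBBBBBBBBBBBBBBBWWWWWBBBBBBBBB
282 GGGGGGGGGGGGGGGGGGGGGGGGGGGGGG...BBBBBBBBBBBBBBBBBBBBBBBBBBBBBBWWWWWWB
285 GGGGGGGGGGGGGGGGGGGGGGGGGGGGGG..........BBBBBBBBBBBBBBBBBBBBBBBBBBBBBB
288 GGGGGGGGGGGGGGGGGGGGGGGGGGGGGGGG......GGGGGG...BBBBBBBBBBBBBBBBBBBBBBB
[ 0.35580994 -0.20581423  0.23039839]
```

```bash
python3 jog.py '[[0.02,0.05,-0.02,0,0,0,0.5],[0.02,0.1,-0.02,0,0,0,0.5],[0.02,0.15,-0.02,0,0,0,0.5],[0.02,0.2,-0.02,0,0,0,0.5],[0.02,0.25,-0.02,0,0,0,0.5],[0.02,0.25,-0.02,0,0,0,0.5],[0.02,0.25,-0.02,0,0,0,0.5]]'
python3 - <<'E'
from h import *
s=ctrl.camera("scene");t=ctrl.camera("top");cv2.imwrite("pics/s9.png",s);cv2.imwrite("pics/t9.png",t)
t=t.astype(int);s=s.astype(int)
g=lambda a:''.join('G' if (p[1]-p[2]>18 and p[1]-p[0]>0 and p[1]<150) else ('W' if p.min()>150 else ('B' if p[0]-p[2]>35 else '.')) for p in a)
for r in range(156,210,2):print(r,g(s[r,300:365]))
for r in range(234,292,2):print(r,g(t[r,310:380]))
from tub import ext
for n in("scene","top"):
    for c in([.5,-.1265],):print(n,np.round(ext(c,.054,.057,n),1),np.round(ext(c,.053,.022,n),1),np.round(ext(c,.053,.0,n),1))
E
```

```text
time_s: 20.9
eef_pos: [0.3814, -0.4535, 0.2387]
eef_rot: [-0.05, 0.939, 0.03, 0.34]
wrist_force: [0.6, 0.2, -0.4]
opening: 0.503
grasp_force: 0.0
156 GGG...WW..GGGGGGGGGGGGGGGGGGGGGGGGGGGGGGGGGGGGG..WWWWW.GGGGGGGGGG
158 GGGG....W..GGGGGGGGGGGGGGGGGGGGGGGGGGGGGGGGGGGGGGG...GGGGGGGGGGGG
160 GGGGG..WWWWGGGGGGGGGGGGGGGGG..W.G....GGGGGGGGGGGGGGGGGGGGGGGGGGGG
162 GGGGGGG.WWW.GGGGGGGGGG.WWWWWWWWWWWWWWWWWW..GGGGGGGGGGGGGGGGGGGGGG
164 GGGGGGG..WW.GGGGGGG.WWWWWWWWWWWWWWWWWWWWWWWWW.GGGGGGGGGGGGGGGGGGG
166 GGGGGGGGG.GGGGGGG.WWWWWWWWWWWWWWWWWWWWWWWWWWWWWWGGGGGGGGGGGGGGGGG
168 GGGGGGGGGGGGGGGG.WWWWWWWW.BBB.BBBBBBBB......WWWWWWGGGGGGGGGGGGGGG
170 GGGGGGGGGGGGGGGWWWWW..BBBBBBBBBBBB....BBBB.....WWWW.GGGGGGGGGGGGG
172 GGGGGGGGGGGGGG.WWW.W..BBBBBBB.BBBBBBBBBBBBBBB...WWWW.GGGGGGGGGGGG
174 GGGGGGGGGGGGG.WWW.BBBBBBBBBBBBB.GBBG.BBBBBBBBB....WWWGGGGGGGGGGGG
176 GGGGGGGGGGGG.WWWW.BBBBB.WGBB..BBBBBBBBBBBBB.BBB....WWWGGGGGGGGGGG
178 GGGGGGGGGGGGWWWWW.BB...W...G..BB..BBBBBBBBBB.BBB...WWWGGGGGGGGGGG
180 GGGGGGGGGGG.WWWWW.....BBBBBW.BBBB..GGGBBBBBBBBBBB..WWWGGGGGGGGGGG
182 GGGGGGGGGGG.WWWWWW.BBBBBBBBBBBBBB.BB..G.
[... 2576 characters left out ...]
BBBBBBBBB
278 .............................BBBBBBBBBBBBBBBBBBBBBBBBBBBBBBBBBBBBBBBBB
280 .................................BBBBBBBBBBBBBBBBBBBBBBBBBBBBBBBBBBBBB
282 ......................................BBBBBBBBBBBBBBBBBBBBBBBBBBBBBBBB
284 ...........................................BBBBBBBBBBBBBBBBBBBBBBBBBBB
286 ...............................................BBBBBBBBBBBBBBBBBBBBBBB
288 ...................................................BBBBBBBBBBBBBBBBBBB
290 ...............................................BBB......BBBBBBBBBBBBBB
scene [313.1 352.7 160.8 194.8] [311.9 349.8 167.8 200.6] [310.9 348.2 171.8 204.2]
top [326.2 369.9 236.9 274.6] [325.2 367.2 244.6 281.1] [324.4 365.7 249.  285.2]
```

The scene rows put the rim at u 312–354 with its top at v 160.5, matching a level tub centred on the stand to about 2 mm. The stand hasn't moved. Last, a quick numeric check of the sleeves before handing in.

```bash
python3 - <<'E'
from h import *
a=cv2.imread("pics/top0.png",0).astype(np.float32)
b=cv2.imread("pics/t8.png",0).astype(np.float32)
r=(slice(198,244),slice(268,308))
print(cv2.phaseCorrelate(a[r],b[r]),np.abs(a[r]-b[r]).mean())
print(ctrl.hand_in())
E
```

```text
((-0.08234299858494154, 0.10759724797377501), 0.8781764780481657) 11.977717
the job is handed in; nothing more can be done
None
```

The job is handed in: the ferrule tub stands level on the empty stand, within about 2–3 mm of its centre. The door is wide open at about 1.8 rad, the stored tub was still in the cabinet, and the sleeves have not moved. The tub hung tilted by roughly 0.09 rad while carried, so it was not quite level coming out; it was levelled as it was set down.

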